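# Tighten the clamp nut at the bottom of a samovar's flue

### The arm

A 6-joint arm with a two-finger parallel gripper is mounted at the origin on the work surface. World frame = base frame: x ahead of the robot, y to its left, z up, the work surface at z = 0. Lengths are in m, angles in degrees, forces in N, time in s.
With the tool pointing down it reaches from about 0.25 to 0.725 m from the base axis. Payload 9.7 kg.
Tool frame: the origin (TCP) lies between the finger pads; the fingertips stand 25 mm ahead of it and the grasp point (between the pads) lies 6 mm ahead of it; z points along the fingers, y is the line along which they close (so a half turn about z gives the same grasp; the last joint's range is limited). The gripper opens to 85 mm and grips with 20 to 120 N. Pads are 22 mm wide; open, the fingers measure 114 mm over their backs; the gripper's body (76 mm by 85 mm) begins 54 mm behind the grasp point. The pads swing forward as they close: fully open they stand 13 mm farther back than shut.
Start: joints at [64.114, 4.979, 10.078, 95.1, 0, 90], TCP at [0.24, 0.495, 0.256] pointing down, gripper open.
Joint ranges: [-179.16, 179.16], [-48.56, 103.87], [-65.8, 70.77], [-126.05, 130.52], [-82.76, 87.17], [-180, 180]. Speed limits (degrees/s): [127.2, 127.2, 147.25, 180, 180, 180].

### API

Orientations are given as [roll, pitch, yaw] about the fixed x, y, z axes, in that order (R = Rz(yaw) Ry(pitch) Rx(roll)).
In Python, from workcell import bot gives the robot as it stands.
- The arm moves only by the shell command python3 drive.py [FORCE], which reads ROWS from standard input. ROWS is a JSON list of rows, 1 to 5 of them, each of 5 numbers: dx, dy, dz in m, then a turn about the tool's z in degrees, then the finger opening in m; each row is the pose to reach, as a shift and turn from the pose commanded when the command began, along the tool's axes at that moment; what a row does not reach only later rows make up. A row lasts 1/12 s, in which the tool goes at most 0.0417 m and 7.16 degrees, less where a joint would pass 70% of its speed; a pose out of reach is approached as far as the arm can. The fingers move at their own pace and stop on an object; FORCE is the grip in N (left out, the last holds). Time passes only in rows, so rows that do not move let the fingers close. It prints the time, the measured TCP pose, the force, the opening and the grip force at its end. Input that does not fit is refused with a message, and nothing moves.
- bot.get_obs(): the state, without advancing time (a new reading comes with each control period).
- bot.camera(name): name is "scene" or "top"; returns the picture (384x512x3 uint8, blue, green, red); there is no depth.
- bot.camera_info(name): a dict with "mtx" (3x3 intrinsics, pixels), "extrinsics" (4x4, takes a point from camera to world coordinates). Camera axes: x right, y down, z forward; pixel columns grow to the right and rows downward; lengths in m; the calibration is good to about 2 mm. A picture is of the moment at which its call begins. camera_info takes no time and is no camera call.
- bot.job_done(): hands the job in; it is judged then, once.
The state is a dict: "time": time; "q": joint angles; "qd": joint speeds; "joint_efforts": joint torques, N m; "ee_pos": TCP position; "tcp_rot": TCP orientation; "wrist_force": force on the tool from outside, world axes, zero at the start; "torque": the same for the moment, N m; "opening": finger opening in m; "grasp_force": force on a finger pad.
Only numpy, scipy, OpenCV 4.12 (cv2) and the standard library are available. Lean on these libraries where they do the work, as an engineer would, in place of code of your own. Each camera call takes 0.05 s, during which the arm holds its last target. There are 200 camera calls.

### The job

The small samovar on the holding board still rattles on its foot: take the red-handled 30 mm T-wrench out of the rack, lower it down the flue without letting it drop or knocking the flue hard, and turn the nut at the bottom clockwise until it comes up solid and is fully tight, without forcing it further. Then draw the wrench out and stand it upright in the rack again, fully down in a free hole, leaving the other two wrenches and the things on the bench where they are.

Things in the scene. Friction and masses are not known exactly. Their poses are not given: they have to be found in the camera images.
- wrench_30: T-wrench with red handle, 179 mm long, 0.36 kg. Round steel socket, outside diameter 41 mm, its hexagon bore 31.2 mm across flats and 18 mm deep, open at the bottom with a flared mouth; 0.6 mm play each side on the nut, 0.07 rad of turning play. Origin: centre of the socket's open end; z up the shaft, x along the handle, two bore corners on x. Starts upright in any rack hole.
- wrench_30_grip (a point): Centre of the red T-handle, on the wrench's axis 168 mm above its origin: the place to grip from above. The handle is a flat-sided bar 110 mm long (x), 18 mm thick (y, across which the fingers close) and 22 mm high; at the start it lies within 0.25 rad of the rack's x axis. The shaft below is 13 mm thick.
- nut_seat (a point): Centre of the underside of the steel hexagon nut at the bottom of the flue, on its axis; 30 mm across flats, 12 mm high, on a copper washer 44 mm wide. Turns with the nut; two corners lie on its x, z up. The wrench fits at a yaw differing by a multiple of 60 degrees and is fully on when its origin is here; it can stand there by itself, its handle's centre 44 mm above the flue's mouth.
- nut (a joint): Angle of the clamp nut in rad; it grows as the nut is turned clockwise seen from above. It starts between 0.2 and 1.3 and comes up solid (fully tight) at 2.2. It turns stiffly (0.15 N m) and stays where it is left. Forced on past solid by more than about 0.2 rad (1 N m), the socket rides over the nut's corners and drags it loose again.
- flue_mouth (a point): Centre of the flue's open top, 163 mm above the bench and 124 mm above nut_seat, straight above it.
- flue: The samovar's upright brass flue tube, 52 mm inside and 56 mm outside diameter, its outside coated with plaster (67 mm) lower down; fixed in the samovar. Origin on the bench below the flue's axis.
- samovar: Small open samovar (lid and crown off), round steel body 172 mm in diameter with its rim 129 mm high, two side handles (208 mm over both, along y) and a brass tap to the front (-x, reaching 140 mm from the axis), its square foot held by wooden cleats on a plywood board 190 x 150 mm. Fixed to the bench. Origin on the bench below the flue's axis.
- rack: Wooden tool rack, a block 75 mm (x) by 235 mm (y) and 60 mm high, fixed to the bench, with three upright holes of 45 mm diameter and 54 mm deep (their floor is 6 mm above the bench). Origin: centre of its underside.
- rack_hole0 (a point): Centre of the mouth of the rack's hole at y = -78 mm, on the rack's top, 60 mm above the bench.
- rack_hole1 (a point): Centre of the mouth of the rack's middle hole, on the rack's top.
- rack_hole2 (a point): Centre of the mouth of the rack's hole at y = +78 mm, on the rack's top.
- wrench_24: A T-wrench with blue handle and a socket too small for the nut, otherwise like the red one; stands in the rack. Leave it there. Origin: centre of the socket's open end.
- wrench_19: A T-wrench with green handle and a socket too small for the nut, otherwise like the red one; stands in the rack. Leave it there. Origin: centre of the socket's open end.
- lid: The samovar's round steel lid with a knob, 158 mm in diameter, 52 mm high, lying at the back of the bench. Origin: centre of its underside.
- crown: Brass teapot crown, an open flared ring 110 mm in diameter and 40 mm high, at the back of the bench. Origin: centre of its underside.
- bowl: Blue glazed plaster bowl, 110 mm in diameter and 50 mm high, at the back of the bench. Origin: centre of its underside.
- tap: Spare brass samovar tap, 75 mm long and 20 mm high, lying between the samovar and the rack. Origin under its middle.
- screwdriver: Screwdriver with yellow handle lying on the bench near the robot. Origin at the bench under it.
- spanner: Open-ended steel spanner lying on the bench near the robot. Origin at the bench under it.

How it is judged:
By the outcome, as a careful person would: the job done as asked, in the order asked, and still so for the second after the job is handed in, with the robot touching nothing.
It also fails if it takes over 67 s, if anything falls off the work surface, if the arm or the gripper's body presses on something with over 40 N, if the wrist force passes 120 N, or if a joint passes its speed limit or range.

## Working session

There is one attempt and no reset: what is moved stays moved. The work goes in short steps, Python scripts to look and compute and a shell command to move; the robot and the scene stay as the last step left them, time stands still between calls to the robot, and variables do not carry over. Pictures are saved under pics/ and viewed, at most 10 in all, crops included, and the job is handed in when it is done.

```bash
ls; mkdir -p pics
python3 - <<'E'
from workcell import bot
import cv2
for n in("scene","top"):
    cv2.imwrite(f"pics/{n}0.png",bot.camera(n)); i=bot.camera_info(n); print(n,i["mtx"],i["extrinsics"])
o=bot.get_obs();print(o)
E
```

```text
drive.py
pics
workcell.py
scene [[487.16458245   0.         261.15327255]
 [  0.         487.16458245 196.80006693]
 [  0.           0.           1.        ]] [[-0.58460851  0.6496699  -0.48596494  1.16957713]
 [ 0.81130372  0.47135724 -0.3458448   0.47853181]
 [ 0.00437814 -0.59644897 -0.80263906  1.14709339]
 [ 0.          0.          0.          1.        ]]
top [[383.2541222    0.         252.68989565]
 [  0.         383.2541222  188.77942037]
 [  0.           0.           1.        ]] [[-0.0098135  -0.9814117   0.19166319  0.41464872]
 [-0.99987722  0.01197256  0.01010998  0.0225488 ]
 [-0.01221675 -0.19154044 -0.98140869  0.92125146]
 [ 0.          0.          0.          1.        ]]
{'time': 0.1, 'q': array([6.41135383e+01, 5.00800605e+00, 1.00401673e+01, 9.50984026e+01,
       3.75999994e-04, 8.99986324e+01]), 'qd': array([-0.04264133,  0.01164337,  0.16078684,  0.05268648,  0.00503595,
       -0.03544062]), 'joint_efforts': array([ 8.33049171e-05, -5.21559763e+01,  4.65654588e+01,  1.60013360e-02,
        5.51770086e-05, -3.96888674e-05]), 'ee_pos': array([0.24005226, 0.49466945, 0.2556639 ]), 'tcp_rot': array([-1.79933759e+02, -3.77580838e-04,  1.54114905e+02]), 'wrist_force': array([-0.40469836,  0.00692838,  0.03926896]), 'torque': array([ 0.03370371,  0.00011066, -0.05292228]), 'grasp_force': 0.0, 'opening': 0.08507362284116698}
```
View pics/scene0.png

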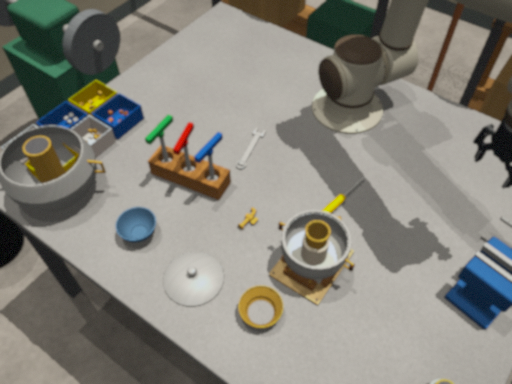

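View pics/top0.png

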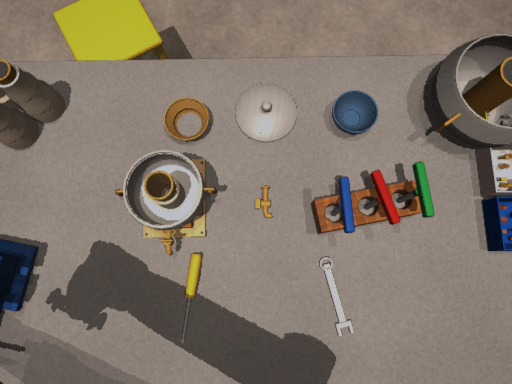

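The scene view shows the rack (red wrench in the middle hole, ~(185,137)) and the flue at ~(317,232). The top view shows the red handle at ~(386,197) and the flue mouth at ~(160,187). Next I measure both.

Create h.py:
```python
from workcell import bot
import cv2, numpy as np
def ray(n,uv):
    i=bot.camera_info(n);E=np.array(i["extrinsics"]);d=np.linalg.inv(i["mtx"])@[*uv,1];return E[:3,3],E[:3,:3]@(d/np.linalg.norm(d))
def plane(n,uv,z):
    o,d=ray(n,uv);return o+d*(z-o[2])/d[2]
def tri(a,b):
    (o1,d1),(o2,d2)=ray("scene",a),ray("top",b)
    s=np.linalg.lstsq(np.c_[d1,-d2],o2-o1,rcond=None)[0];p,q=o1+s[0]*d1,o2+s[1]*d2
    return (p+q)/2,np.linalg.norm(p-q)
def proj(n,P):
    i=bot.camera_info(n);T=np.linalg.inv(i["extrinsics"]);c=i["mtx"]@(T[:3,:3]@P+T[:3,3]);return c[:2]/c[2]
def mask(im,col):
    h=cv2.cvtColor(im,cv2.COLOR_BGR2HSV);H,S,V=cv2.split(h)
    r={"red":((H<5)|(H>172))&(S>170)&(V>90),"blue":(H>105)&(H<125)&(S>170)&(V>90),"green":(H>50)&(H<85)&(S>150)&(V>60)}[col]
    return r.astype(np.uint8)*255
def blob(im,col,win):
    m=mask(im,col);k=np.zeros_like(m);x0,y0,x1,y1=win;k[y0:y1,x0:x1]=m[y0:y1,x0:x1]
    c=max(cv2.findContours(k,cv2.RETR_EXTERNAL,cv2.CHAIN_APPROX_NONE)[0],key=cv2.contourArea);return c
```

Run:
```python
from h import *
W={"scene":(140,110,230,170),"top":(320,150,440,240)}
ims={n:cv2.imread(f"pics/{n}0.png") for n in W}
for c in("red","blue","green"):
    r={n:cv2.minAreaRect(blob(ims[n],c,W[n])) for n in W}
    p,g=tri(r["scene"][0],r["top"][0]);b=cv2.boxPoints(r["top"]);
    L=sorted([(np.linalg.norm(b[i]-b[(i+1)%4]),i) for i in range(4)])[-1][1]
    a,e=plane("top",b[L],p[2]),plane("top",b[(L+1)%4],p[2]);d=a-e
    print(c,r["scene"],r["top"],p.round(4),round(g,4),"yaw",np.degrees(np.arctan2(d[1],d[0])).round(1),"len",np.linalg.norm(d))
s=cv2.resize(ims["scene"][200:290,265:365],None,fx=4,fy=4,interpolation=cv2.INTER_CUBIC)
t=cv2.resize(ims["top"][150:230,120:210],None,fx=4,fy=4,interpolation=cv2.INTER_CUBIC)
k=np.zeros((360,760,3),np.uint8);k[:360,:400]=s;k[:320,400:]=t;cv2.imwrite("pics/flue.png",k)
```

```text
red ((183.93263244628906, 138.04403686523438), (7.558064937591553, 32.10377502441406), 30.256441116333008) ((385.8889465332031, 196.3419952392578), (55.90646743774414, 8.743528366088867), 67.89054870605469) [ 0.5416 -0.2309  0.1729] 0.0032 yaw -162.1 len 0.10931913397749482
blue ((208.87298583984375, 147.80072021484375), (7.412359237670898, 33.966949462890625), 43.45184326171875) ((346.9061279296875, 204.45220947265625), (53.922237396240234, 8.120466232299805), 83.2901611328125) [ 0.5271 -0.1546  0.1694] 0.0023 yaw -176.5 len 0.1072881019168344
green ((160.00001525878906, 130.00001525878906), (8.485280990600586, 32.526912689208984), 45.0) ((424.4013977050781, 189.10662841796875), (54.534671783447266, 8.374363899230957), 78.31063079833984) [ 0.5555 -0.3083  0.1698] 0.0049 yaw -173.8 len 0.1088047831292197
```

View pics/flue.png

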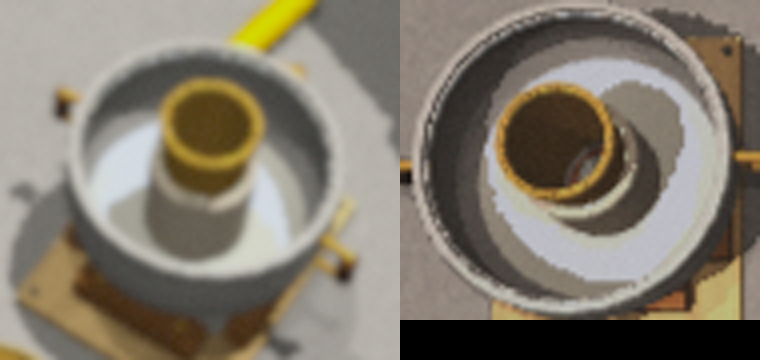

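The crop shows the flue ring: in the scene view its centre is at about (318,231), and in the top view about (159,185). I'll refine that with ellipse fits, and check which faces of the red handle my mask covers.

Run:
```python
from h import *
ims={n:cv2.imread(f"pics/{n}0.png") for n in("scene","top")}
W={"scene":(300,215,336,248),"top":(140,166,178,204)};C={}
for n,(x0,y0,x1,y1) in W.items():
    v=cv2.cvtColor(ims[n],cv2.COLOR_BGR2HSV)[y0:y1,x0:x1]
    v=cv2.resize(v,None,fx=6,fy=6,interpolation=cv2.INTER_LINEAR)
    br=((v[...,2]>125)&(v[...,0]>10)&(v[...,0]<35)&(v[...,1]>90)).astype(np.uint8)
    cs,h=cv2.findContours(br,cv2.RETR_CCOMP,cv2.CHAIN_APPROX_NONE)
    hol=[c for c,k in zip(cs,h[0]) if k[3]>=0 and cv2.contourArea(c)>1500]
    for c in hol:
        e=cv2.fitEllipse(cv2.convexHull(c));C[n]=(e[0][0]/6+x0-.4,e[0][1]/6+y0-.4);print(n,C[n],np.array(e[1])/6,e[2])
if len(C)==2:
    print(tri(C["scene"],C["top"]),[plane(n,C[n],.163).round(4) for n in C])
L=[]
for n,(x0,y0,x1,y1) in {"scene":(150,105,240,205),"top":(310,150,440,240)}.items():
    c=ims[n][y0:y1,x0:x1];L.append(cv2.resize(c,(390,int(390*c.shape[0]/c.shape[1])),interpolation=cv2.INTER_NEAREST))
k=np.zeros((440,790,3),np.uint8)
k[:L[0].shape[0],:390]=L[0];k[:L[1].shape[0],400:]=L[1];cv2.imwrite("pics/red.png",k)
```

```text
scene (317.46262512207034, 230.41121826171874) [16.4084727  19.94733047] 102.80823516845703
top (157.9685188293457, 184.60830205281576) [24.87115987 26.16243744] 51.53346252441406
(array([0.57438813, 0.22226197, 0.16102357]), np.float64(0.0011223934895850125)) [array([0.5759, 0.2223, 0.163 ]), array([0.5737, 0.2222, 0.163 ])]
```

View pics/red.png

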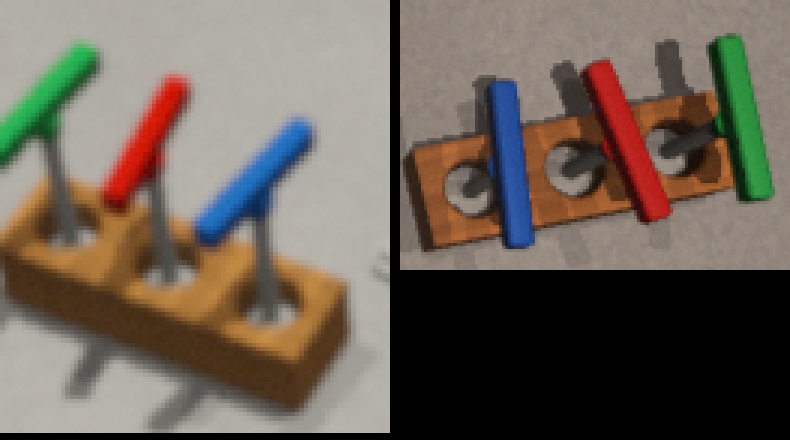

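The red handle is the middle wrench, with both its top and one shaded side showing. I'll move towards it with the rotation included, checking the turn's sign as I go.

```bash
cat >> h.py <<'E'
def go(P,yaw=None):
    o=bot.get_obs();y=np.radians(o["tcp_rot"][2]);d=np.array(P)-o["ee_pos"]
    c,s=np.cos(y),np.sin(y)
    t=0 if yaw is None else -((yaw-o["tcp_rot"][2]+180)%360-180)
    print("t",round(o["time"],2),"pos",o["ee_pos"].round(4),"rpy",o["tcp_rot"].round(2),"q",o["q"].round(1),"\n move",np.round([c*d[0]+s*d[1],s*d[0]-c*d[1],-d[2]],4),"dist",np.linalg.norm(d).round(3),"turn",round(t,2),"F",o["wrist_force"].round(1),"T",o["torque"].round(2),"op",o["opening"].round(4),o["grasp_force"].round(1))
E
python3 -c "
from h import *
print(plane('top',(368.3,206),.06),plane('top',(385.89,196.34),.18))"
echo '[[-0.031,-0.0276,0,0,0.05],[-0.062,-0.0552,0,0,0.05],[-0.093,-0.0828,0,0,0.05],[-0.124,-0.1104,0,0,0.05],[-0.155,-0.138,0,0,0.05]]' | python3 drive.py 40
echo '[[-0.031,-0.0276,0,0,0.05],[-0.062,-0.0552,0,0,0.05],[-0.093,-0.0828,0,0,0.05],[-0.124,-0.1104,0,0,0.05],[-0.155,-0.138,0,0,0.05]]' | python3 drive.py
echo '[[-0.031,-0.0276,0,0,0.05],[-0.062,-0.0552,0,-7,0.05],[-0.093,-0.0828,0,-14,0.05],[-0.124,-0.1104,0,-21,0.05],[-0.155,-0.138,0,-28,0.05]]' | python3 drive.py
python3 -c "
from h import *
go((.5413,-.231,.22),197.9)"
```

```text
[ 0.53998005 -0.22963731  0.06      ] [ 0.54117707 -0.23004173  0.18      ]
time: 0.52
ee_pos: [0.3193, 0.3012, 0.2559]
tcp_rot: [-180.0, -0.0, 154.2]
wrist_force: [1.3, 0.7, 0.3]
opening: 0.05
grasp_force: 0.0
time: 0.93
ee_pos: [0.3986, 0.1091, 0.2562]
tcp_rot: [180.0, 0.0, 154.1]
wrist_force: [0.6, 0.2, 0.9]
opening: 0.05
grasp_force: 0.0
time: 1.35
ee_pos: [0.4698, -0.0622, 0.2562]
tcp_rot: [180.0, -0.0, 179.1]
wrist_force: [1.7, 0.5, 0.2]
opening: 0.0499
grasp_force: 0.0Traceback (most recent call last):
  File "<string>", line 3, in <module>
    go((.5413,-.231,.22),197.9)
    ~~^^^^^^^^^^^^^^^^^^^^^^^^^
  File "h.py", line 24, in go
    print("t",round(o["time"],2),"pos",o["ee_pos"].round(4),"rpy",o["tcp_rot"].round(2),"q",o["q"].round(1),"\n move",np.round([c*d[0]+s*d[1],s*d[0]-c*d[1],-d[2]],4),"dist",np.linalg.norm(d).round(3),"turn",round(t,2),"F",o["wrist_force"].round(1),"T",o["torque"].round(2),"op",o["opening"].round(4),o["grasp_force"].round(1))
                                                                                                                                                                                                                                                                                      ^^^^^^^^^^^^^^^^^^
AttributeError: 'float' object has no attribute 'round'
```

```bash
sed -i 's/o\["opening"\].round(4),o\["grasp_force"\].round(1)/round(float(o["opening"]),4),round(float(o["grasp_force"]),1)/' h.py
echo '[[0,0,0,0,0.05],[0,0,0,0,0.05]]' | python3 drive.py >/dev/null
python3 -c "
from h import *
go((.541,-.2303,.23),197.9)"
```

```text
t 1.52 pos [ 0.4697 -0.0619  0.2555] rpy [ 1.7999e+02 -1.0000e-01  1.7861e+02] q [-7.5 -5.3 -0.3 95.1  0.  -6.1] 
 move [-0.0753 -0.1666  0.0255] dist 0.185 turn -19.29 F [-0.   0.7 -0.4] T [-0.04  0.05  0.02] op 0.0501 0.0
```

```bash
echo '[[-0.015,-0.033,0.005,-5,0.05],[-0.03,-0.066,0.01,-10,0.05],[-0.045,-0.1,0.015,-15,0.05],[-0.06,-0.133,0.02,-19.3,0.05],[-0.0753,-0.1666,0.0255,-19.3,0.05]]' | python3 drive.py >/dev/null
echo '[[0,0,0,0,0.05],[0,0,0,0,0.05]]' | python3 drive.py >/dev/null
python3 - <<'E'
from h import *
go((.541,-.2303,.18),197.9)
t=bot.camera("top");s=bot.camera("scene")
k=np.zeros((480,780,3),np.uint8)
a=cv2.resize(t[150:250,310:440],(390,300));b=cv2.resize(s[60:180,130:230],(385,462));k[:300,:390]=a;k[:462,395:]=b
cv2.imwrite("pics/above.png",k)
E
```

```text
t 2.1 pos [ 0.5416 -0.2285  0.2294] rpy [ 1.7989e+02 -1.1000e-01 -1.6203e+02] q [-22.9   9.9  12.5  92.8   0.  -40.9] 
 move [ 0.0011 -0.0015  0.0494] dist 0.049 turn 0.07 F [-0.5  0.8 -0.2] T [0.02 0.02 0.01] op 0.0501 0.0
```

View pics/above.png

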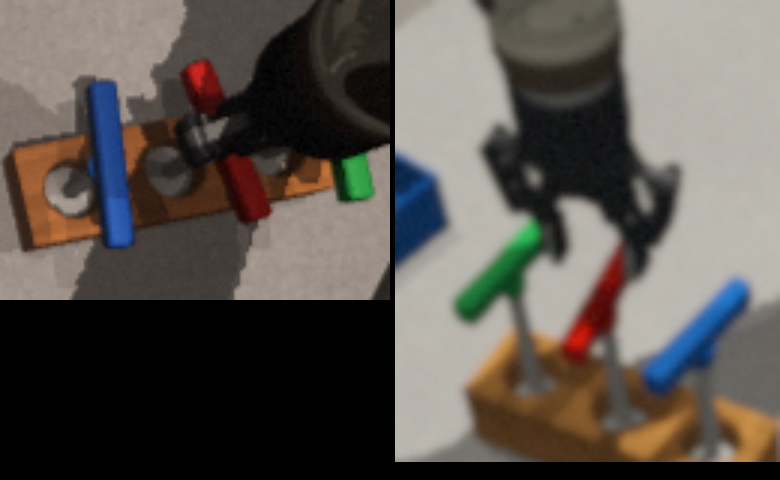

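Fingers straddle the red handle with free room to the blue and green. Lowering and closing.

```bash
echo '[[0.0005,-0.001,0.025,0,0.05],[0.001,-0.0015,0.05,0,0.05],[0.001,-0.0015,0.05,0,0.05],[0.001,-0.0015,0.05,0,0.05]]' | python3 drive.py 
echo '[[0,0,0,0,0],[0,0,0,0,0],[0,0,0,0,0],[0,0,0,0,0],[0,0,0,0,0]]' | python3 drive.py 80
echo '[[0,0,0,0,0],[0,0,0,0,0],[0,0,0,0,0]]' | python3 drive.py
python3 -c "
from h import *
go((.541,-.2303,.40))"
```

```text
time: 2.53
ee_pos: [0.5404, -0.2286, 0.181]
tcp_rot: [179.9, -0.1, -161.8]
wrist_force: [0.5, 0.1, -0.2]
opening: 0.05
grasp_force: 0.0
time: 2.95
ee_pos: [0.5417, -0.2301, 0.183]
tcp_rot: [-179.9, 0.1, -161.9]
wrist_force: [-0.8, 1.3, 7.4]
opening: 0.017
grasp_force: 78.8
time: 3.2
ee_pos: [0.5417, -0.2301, 0.183]
tcp_rot: [-179.9, 0.1, -161.9]
wrist_force: [0.0, 1.6, 7.6]
opening: 0.0166
grasp_force: 78.8
t 3.2 pos [ 0.5417 -0.2301  0.183 ] rpy [-1.7991e+02  1.5000e-01 -1.6187e+02] q [-23.    9.2   6.7  87.2   0.  -41.2] 
 move [ 7.00e-04  1.00e-04 -2.17e-01] dist 0.217 turn 0 F [0.  1.6 7.6] T [0.52 0.21 0.05] op 0.0166 78.8
```

```bash
echo '[[0,0,-0.008,0,0],[0,0,-0.02,0,0],[0,0,-0.035,0,0],[0,0,-0.055,0,0],[0,0,-0.075,0,0]]' | python3 drive.py 
echo '[[0,0,-0.025,0,0],[0,0,-0.05,0,0],[0,0,-0.075,0,0],[0,0,-0.095,0,0],[0,0,-0.11,0,0]]' | python3 drive.py 
echo '[[0,0,0,0,0],[0,0,0,0,0]]' | python3 drive.py
python3 - <<'E'
from h import *
go((.5744,.2222,.366),197.9)
t=bot.camera("top");s=bot.camera("scene")
cv2.imwrite("pics/lift.png",np.hstack([cv2.resize(t[100:300,260:512],(380,300)),cv2.resize(s[0:230,110:300],(380,460))[:300]]) if 0 else s)
E
```

```text
time: 3.62
ee_pos: [0.5408, -0.2301, 0.2572]
tcp_rot: [180.0, -0.0, -161.9]
wrist_force: [0.4, 0.8, -2.7]
opening: 0.0167
grasp_force: 78.5
time: 4.03
ee_pos: [0.5408, -0.2302, 0.3689]
tcp_rot: [-179.9, 0.1, -161.9]
wrist_force: [1.0, -1.0, -3.7]
opening: 0.0166
grasp_force: 78.5
time: 4.2
ee_pos: [0.5413, -0.2304, 0.3666]
tcp_rot: [-179.9, 0.1, -161.9]
wrist_force: [1.1, -0.3, -4.3]
opening: 0.0166
grasp_force: 78.5
t 4.2 pos [ 0.5413 -0.2304  0.3666] rpy [-1.7994e+02  6.0000e-02 -1.6188e+02] q [-23.1  15.2  34.4 109.2  -0.  -41.2] 
 move [-0.1722  0.4198  0.0006] dist 0.454 turn 0.22 F [ 1.1 -0.3 -4.3] T [-0.01 -0.03  0.01] op 0.0166 78.5
```

View pics/lift.png

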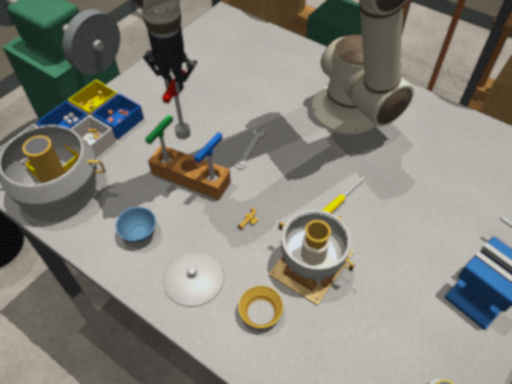

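The wrench is held upright, hanging at about (180,110) in the scene view, clear of the other two. Carrying it to the flue.

```bash
echo '[[-0.01,0.025,0,0,0],[-0.0255,0.0625,0,0,0],[-0.041,0.1,0,0,0],[-0.0565,0.138,0,0,0],[-0.072,0.1755,0,0,0]]' | python3 drive.py >/dev/null
echo '[[-0.0155,0.038,0,0,0],[-0.031,0.0755,0,0,0],[-0.0465,0.1135,0,0,0],[-0.0622,0.151,0,0,0],[-0.0755,0.184,0,0,0]]' | python3 drive.py >/dev/null
echo '[[-0.01,0.025,0,-5,0],[-0.018,0.045,0,-12,0],[-0.0247,0.0603,0,-19,0],[-0.0247,0.0603,0,-26,0],[-0.0247,0.0603,0,-30,0]]' | python3 drive.py >/dev/null
echo '[[0,0,0,0,0],[0,0,0,0,0],[0,0,0,0,0],[0,0,0,0,0]]' | python3 drive.py
python3 - <<'E'
from h import *
go((.5744,.2222,.346))
t=bot.camera("top");s=bot.camera("scene")
k=np.zeros((440,800,3),np.uint8);k[:420,:390]=cv2.resize(s[140:280,250:380],(390,420));k[:400,400:]=cv2.resize(t[110:250,90:230],(400,400))
cv2.imwrite("pics/over.png",k)
E
```

```text
time: 5.88
ee_pos: [0.574, 0.222, 0.3656]
tcp_rot: [180.0, -0.0, -132.0]
wrist_force: [-0.8, -1.1, -4.2]
opening: 0.0165
grasp_force: 78.9
t 5.88 pos [0.574  0.222  0.3656] rpy [ 1.7999e+02 -2.0000e-02 -1.3200e+02] q [ 21.1  19.7  40.1 110.4  -0.  -26.9] 
 move [-0.0004 -0.0002  0.0196] dist 0.02 turn 0 F [-0.8 -1.1 -4.2] T [-0.02 -0.01 -0.  ] op 0.0165 78.9
```

View pics/over.png

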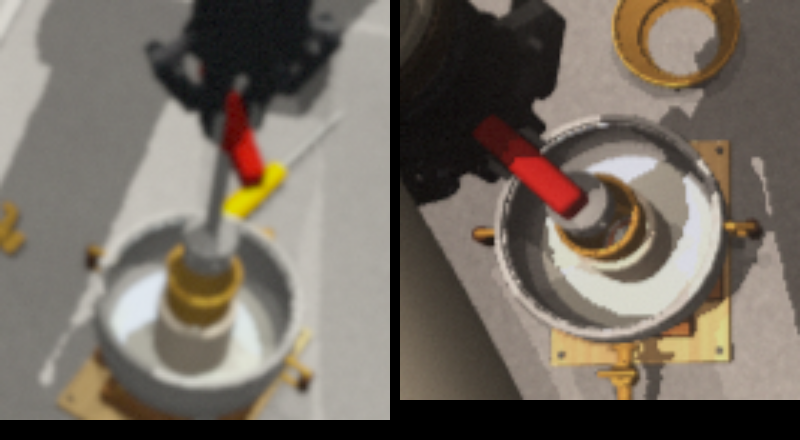

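The wrench hangs over the flue with the socket just above its mouth: scene crop about (211,250), top crop about (600,205). I'll compare the socket's pixels with where its axis should project.

Run:
```python
from h import *
P=np.array([.574,.222,0])
for z in(.163,.189,.21): print(z,[(proj(n,P+[0,0,z])).round(1) for n in("scene","top")])
# steel pixel row extents of socket in both pictures
k=cv2.imread("pics/over.png");h=cv2.cvtColor(k,cv2.COLOR_BGR2HSV)
for r in(230,240,250,260):
    x=[c for c in range(150,270) if h[r,c,1]<60 and h[r,c,2]>90]; 
    print(r,140+r/3,"".join('#' if h[r,c,1]<60 else '.' for c in range(165,260,2)),250+165/3)
```

```text
0.163 [array([317.8, 229.8]), array([158.1, 184.5])]
0.189 [array([318.8, 223.8]), array([154.7, 181.8])]
0.21 [array([319.7, 218.8]), array([151.8, 179.5])]
230 216.66666666666669 ################################################ 305.0
240 220.0 ################################################ 305.0
250 223.33333333333331 ##.........##################################### 305.0
260 226.66666666666669 ...........######################......######### 305.0
```

```bash
echo '[[0,0,0.007,0,0],[0,0,0.014,0,0],[0,0,0.021,0,0],[0,0,0.028,0,0],[0,0,0.035,0,0]]' | python3 drive.py | grep -E 'pos|wrist'
echo '[[0,0,0.01,0,0],[0,0,0.02,0,0],[0,0,0.03,0,0],[0,0,0.04,0,0],[0,0,0.04,0,0]]' | python3 drive.py | grep -E 'pos|wrist'
python3 -c "
from h import *
go((.574,.222,.238))"
```

```text
ee_pos: [0.5741, 0.2222, 0.3302]
wrist_force: [0.3, 0.5, -3.4]
ee_pos: [0.5736, 0.2221, 0.2884]
wrist_force: [-0.3, -0.3, -5.6]
t 6.82 pos [0.5736 0.2221 0.2884] rpy [ 1.7992e+02 -1.6000e-01 -1.3188e+02] q [ 21.2  15.5  25.8 100.4   0.  -26.9] 
 move [-0.0002 -0.0004  0.0504] dist 0.05 turn 0 F [-0.3 -0.3 -5.6] T [-0.01  0.07 -0.03] op 0.0166 78.8
```

```bash
echo '[[0,0,0.01,0,0],[0,0,0.02,0,0],[0,0,0.03,0,0],[0,0,0.04,0,0],[0,0,0.048,0,0]]' | python3 drive.py | grep -E 'pos|wrist'
echo '[[0,0,0,0,0],[0,0,0.003,0,0],[0,0,0.006,0,0],[0,0,0.009,0,0],[0,0,0.009,0,0]]' | python3 drive.py | grep -E 'pos|wrist'
python3 -c "
from h import *
go((.574,.222,.216))"
```

```text
ee_pos: [0.574, 0.2223, 0.2424]
wrist_force: [0.4, 0.3, -3.7]
ee_pos: [0.5741, 0.2223, 0.2335]
wrist_force: [-0.8, -0.2, -3.5]
t 7.65 pos [0.5741 0.2223 0.2335] rpy [ 1.7999e+02 -1.0000e-02 -1.3188e+02] q [ 21.2  13.8  17.6  93.8   0.  -27. ] 
 move [ 0.0003 -0.0002  0.0175] dist 0.018 turn 0 F [-0.8 -0.2 -3.5] T [ 0.04 -0.03  0.01] op 0.0165 78.9
```

```bash
echo '[[0,0,0.001,0,0],[0,0,0.002,0,0],[0,0,0.003,0,0],[0,0,0.004,0,0],[0,0,0.004,0,0]]' | python3 drive.py | grep -E 'pos|wrist'
echo '[[0,0,0.001,0,0],[0,0,0.002,0,0],[0,0,0.003,0,0],[0,0,0.003,0,0],[0,0,0.003,0,0]]' | python3 drive.py | grep -E 'pos|wrist'
python3 -c "
from h import *
go((.574,.222,.216))"
```

```text
ee_pos: [0.5741, 0.2223, 0.2296]
wrist_force: [0.7, 0.1, -4.2]
ee_pos: [0.5741, 0.2223, 0.2268]
wrist_force: [0.2, 0.3, -3.6]
t 8.48 pos [0.5741 0.2223 0.2268] rpy [ 180.     -0.   -131.87] q [ 21.2  13.7  16.7  93.    0.  -27. ] 
 move [ 0.0003 -0.0002  0.0108] dist 0.011 turn 0 F [ 0.2  0.3 -3.6] T [-0.04  0.02  0.06] op 0.0166 78.9
```

```bash
for i in 1 ; do
echo '[[0,0,0.001,0,0],[0,0,0.002,0,0],[0,0,0.002,0,0]]' | python3 drive.py | grep -E 'pos|wrist'
echo '[[0,0,0.001,0,0],[0,0,0.002,0,0],[0,0,0.002,0,0]]' | python3 drive.py | grep -E 'pos|wrist'
done
python3 -c "
from h import *
go((.574,.222,.216))"
```

```text
ee_pos: [0.5741, 0.2223, 0.2246]
wrist_force: [0.1, 0.1, -3.1]
ee_pos: [0.5742, 0.2223, 0.2226]
wrist_force: [0.5, -0.2, -3.5]
t 8.98 pos [0.5742 0.2223 0.2226] rpy [-179.99   -0.   -131.88] q [ 21.2  13.6  16.1  92.5  -0.  -27. ] 
 move [ 0.0003 -0.0001  0.0066] dist 0.007 turn 0 F [ 0.5 -0.2 -3.5] T [-0.19 -0.33 -0.07] op 0.0166 78.9
```

```bash
echo '[[0,0,0.001,0,0],[0,0,0.002,0,0],[0,0,0.002,0,0]]' | python3 drive.py | grep -E 'pos|wrist'
python3 -c "
from h import *
go((.574,.222,.216))"
echo '[[0,0,0.001,0,0],[0,0,0.002,0,0],[0,0,0.002,0,0]]' | python3 drive.py | grep -E 'pos|wrist'
python3 -c "
from h import *
go((.574,.222,.216))"
```

```text
ee_pos: [0.5741, 0.2223, 0.2206]
wrist_force: [0.8, 0.2, -3.1]
t 9.23 pos [0.5741 0.2223 0.2206] rpy [-1.8000e+02 -1.0000e-02 -1.3188e+02] q [ 21.2  13.6  15.9  92.3  -0.  -27. ] 
 move [ 0.0003 -0.0001  0.0046] dist 0.005 turn 0 F [ 0.8  0.2 -3.1] T [-0.16 -0.46 -0.03] op 0.0168 78.9
ee_pos: [0.5741, 0.2223, 0.2186]
wrist_force: [1.8, -1.2, -4.4]
t 9.48 pos [0.5741 0.2223 0.2186] rpy [-1.8000e+02 -1.0000e-02 -1.3187e+02] q [ 21.2  13.6  15.6  92.   -0.  -27. ] 
 move [ 0.0003 -0.0001  0.0026] dist 0.003 turn 0 F [ 1.8 -1.2 -4.4] T [-0.21 -0.47 -0.01] op 0.0168 78.9
```

```bash
echo '[[-0.0003,-0.001,0,0,0],[-0.0003,-0.001,0.001,0,0],[-0.0003,-0.001,0.002,0,0],[-0.0003,-0.001,0.002,0,0]]' | python3 drive.py | grep -E 'pos|wrist'
python3 -c "
from h import *
go((.574,.222,.216))"
echo '[[0,0,0.001,0,0],[0,0,0.002,0,0],[0,0,0.002,0,0]]' | python3 drive.py | grep -E 'pos|wrist'
python3 -c "
from h import *
go((.574,.222,.216))"
```

```text
ee_pos: [0.5749, 0.2219, 0.2165]
wrist_force: [0.5, 0.7, -4.1]
t 9.82 pos [0.5749 0.2219 0.2165] rpy [ 1.7997e+02 -3.0000e-02 -1.3187e+02] q [ 21.1  13.6  15.5  91.9   0.  -27. ] 
 move [0.0005 0.0007 0.0005] dist 0.001 turn 0 F [ 0.5  0.7 -4.1] T [-0.01 -0.03 -0.  ] op 0.0169 78.9
ee_pos: [0.5751, 0.222, 0.2161]
wrist_force: [-2.0, -1.0, 4.2]
t 10.07 pos [0.5751 0.222  0.2161] rpy [-1.7997e+02  9.0000e-02 -1.3187e+02] q [ 21.1  13.5  15.3  91.7   0.  -27. ] 
 move [0.0007 0.0008 0.0001] dist 0.001 turn 0 F [-2.  -1.   4.2] T [-0.11  0.5  -0.  ] op 0.0163 80.0
```

Bottomed exactly at the expected seated height, so the socket is on the nut. I'll relax the pressing slightly, grip harder and turn clockwise, watching the torque.

```bash
echo '[[0,0,-0.0015,0,0],[0,0,-0.0015,0,0]]' | python3 drive.py 110 | grep -E 'pos|wrist'
for i in 1; do
echo '[[0,0,0,4,0],[0,0,0,8,0],[0,0,0,12,0],[0,0,0,16,0],[0,0,0,20,0]]' | python3 drive.py | grep -E 'rot'
python3 -c "
from h import *
go((.5748,.222,.216))"
echo '[[0,0,0,4,0],[0,0,0,8,0],[0,0,0,12,0],[0,0,0,16,0],[0,0,0,20,0]]' | python3 drive.py | grep -E 'rot'
python3 -c "
from h import *
go((.5748,.222,.216))"
done
```

```text
ee_pos: [0.575, 0.2219, 0.2168]
wrist_force: [-4.1, -5.0, 10.5]
tcp_rot: [180.0, 0.1, -152.1]
t 10.65 pos [0.5754 0.2222 0.2166] rpy [ 1.7999e+02  7.0000e-02 -1.5205e+02] q [21.1 13.6 15.5 91.8  0.  -6.8] 
 move [0.0006 0.0001 0.0006] dist 0.001 turn 0 F [ 1.7  2.4 -3.5] T [ 0.35 -0.15  0.59] op 0.0162 125.8
tcp_rot: [180.0, 0.0, -172.1]
t 11.07 pos [0.5752 0.2221 0.2163] rpy [ 1.7998e+02  1.0000e-02 -1.7206e+02] q [21.1 13.6 15.4 91.8  0.  13.2] 
 move [ 0.0004 -0.0001  0.0003] dist 0.0 turn 0 F [-10.6   1.6   1.9] T [ 0.55  1.64 -0.46] op 0.0163 123.3
```

```bash
echo '[[0,0,0,0,0],[0,0,0,0,0],[0,0,0,0,0]]' | python3 drive.py | grep -E 'rot'
python3 - <<'E'
from h import *
go((.5748,.222,.216))
t=bot.camera("top");s=bot.camera("scene")
k=np.zeros((440,800,3),np.uint8);k[:420,:390]=cv2.resize(s[140:280,250:380],(390,420));k[:400,400:]=cv2.resize(t[110:250,90:230],(400,400))
cv2.imwrite("pics/turn1.png",k)
for n,im,w in(("top",t,(90,110,230,250)),("scene",s,(250,140,380,280))):
    print(n,cv2.minAreaRect(blob(im,"red",w)))
print([proj(n,np.array([.5748,.222,.207])) for n in("scene","top")])
E
```

```text
tcp_rot: [180.0, -0.0, -171.7]
t 11.32 pos [0.575  0.222  0.2163] rpy [ 1.7999e+02 -1.0000e-02 -1.7175e+02] q [21.1 13.6 15.4 91.8  0.  12.9] 
 move [0.0002 0.0001 0.0003] dist 0.0 turn 0 F [-7.4 -1.4 -6.8] T [-0.15  1.55 -0.05] op 0.0163 130.4
top ((153.3634796142578, 196.339599609375), (25.76349449157715, 8.938355445861816), 83.2901611328125)
scene ((316.5, 223.00003051757812), (7.155416965484619, 29.96331024169922), 26.56505012512207)
[array([319.43778473, 219.77077228]), array([152.25261945, 179.3880779 ])]
```

View pics/turn1.png

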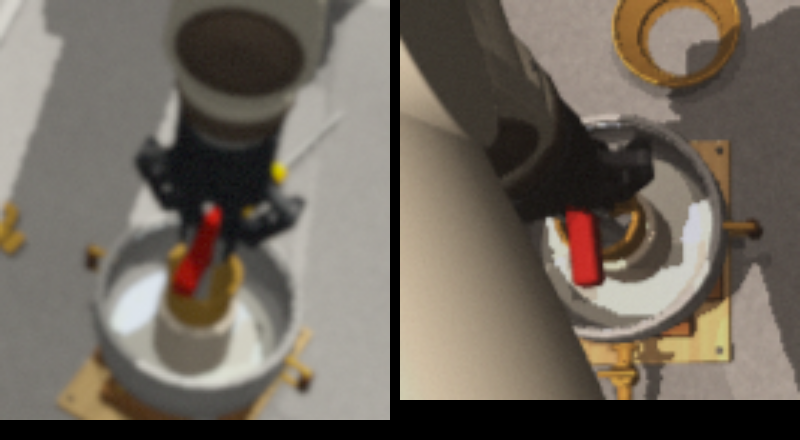

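The wrench has followed the gripper (handle about 7°, tool 8°), but there is a side load. I'll shift to null it and then go on.

```bash
echo '[[0.0012,0.0002,-0.0004,0,0],[0.0012,0.0002,-0.0004,0,0],[0.0012,0.0002,-0.0004,0,0]]' | python3 drive.py | grep -E 'rot'
python3 -c "
from h import *
go((.5748,.222,.216))"
echo '[[0,0,0,3,0],[0,0,0,6,0],[0,0,0,6,0]]' | python3 drive.py | grep -E 'rot'
python3 -c "
from h import *
go((.5748,.222,.216))"
```

```text
tcp_rot: [180.0, 0.0, -171.9]
t 11.67 pos [0.5739 0.2219 0.2169] rpy [ 1.8000e+02  3.0000e-02 -1.7186e+02] q [21.1 13.5 15.3 91.8 -0.  13. ] 
 move [-0.0009 -0.0001  0.0009] dist 0.001 turn 0 F [-8.2 -0.9  5.5] T [-0.05  1.1  -0.25] op 0.0162 128.5
tcp_rot: [180.0, -0.0, -178.0]
t 11.92 pos [0.5736 0.2219 0.2167] rpy [ 1.80e+02 -2.00e-02 -1.78e+02] q [21.1 13.5 15.3 91.8  0.  19.1] 
 move [-0.0012  0.      0.0007] dist 0.001 turn 0 F [-1.2  1.5  8.3] T [ 0.52  0.89 -0.07] op 0.0163 125.8
```

```bash
cat > r.py <<'E'
from h import *
o=bot.get_obs();print(o["time"].__round__(2),"yaw",o["tcp_rot"][2].round(2),"F",o["wrist_force"].round(1),"T",o["torque"].round(2),"P",o["ee_pos"].round(4),round(o["q"][5],1),round(o["grasp_force"]),round(o["opening"],4))
E
echo '[[0.0006,-0.0005,-0.0005,0,0],[0.0006,-0.0005,-0.0005,3,0],[0.0006,-0.0005,-0.0005,6,0],[0.0006,-0.0005,-0.0005,6,0]]' | python3 drive.py >/dev/null;python3 r.py
echo '[[0,0,0,3,0],[0,0,0,6,0],[0,0,0,6,0]]' | python3 drive.py >/dev/null;python3 r.py
echo '[[0,0,0,3,0],[0,0,0,6,0],[0,0,0,6,0]]' | python3 drive.py >/dev/null;python3 r.py
```

```text
12.25 yaw 176.09 F [5.1 2.4 4.9] T [ 0.61 -0.69 -0.57] P [0.5734 0.2216 0.2182] 25.0 109 0.0159
12.5 yaw 170.15 F [ 0.6 -0.7  5.8] T [ 0.42 -0.06  0.46] P [0.5735 0.2216 0.2182] 31.0 116 0.0164
12.75 yaw 164.17 F [-1.3  2.1  7.4] T [ 0.09  0.01 -0.29] P [0.5735 0.2216 0.2181] 37.0 116 0.0163
```

```bash
for i in 1 2 3 4; do echo '[[0,0,0,0,0]]' | python3 drive.py >/dev/null;python3 r.py;done
for i in 1 2 3; do echo '[[0,0,0,2,0]]' | python3 drive.py >/dev/null;python3 r.py;done
```

```text
12.83 yaw 164.33 F [-0.9  3.3  6.2] T [ 0.06 -0.31 -0.46] P [0.5735 0.2216 0.2182] 36.8 117 0.016
12.92 yaw 164.35 F [-2.6  3.   6.6] T [ 0.18 -0.15 -0.42] P [0.5735 0.2216 0.2182] 36.8 116 0.0162
13.0 yaw 164.35 F [-1.   3.7  7.7] T [ 0.2  -0.16 -0.46] P [0.5734 0.2216 0.2182] 36.8 116 0.0162
13.08 yaw 164.35 F [-0.3  3.2  6.9] T [ 0.24 -0.2  -0.44] P [0.5734 0.2216 0.2181] 36.8 116 0.016
13.17 yaw 162.38 F [-0.2  3.1  6.2] T [ 0.37 -0.32 -0.38] P [0.5735 0.2216 0.2182] 38.7 116 0.0162
13.25 yaw 160.27 F [-0.1  2.9  5.1] T [ 0.72 -0.44 -0.15] P [0.5735 0.2216 0.2182] 40.9 115 0.0157
13.33 yaw 158.26 F [0.5 1.5 4.9] T [ 0.79 -0.45  0.06] P [0.5735 0.2216 0.2182] 42.9 115 0.0159
```

```bash
for i in 1 2 3 4 5; do echo '[[0,0,0,2.5,0]]' | python3 drive.py >/dev/null;python3 r.py;done
```

```text
13.42 yaw 155.77 F [1.  0.6 4.6] T [ 0.86 -0.29  0.29] P [0.5735 0.2216 0.2182] 45.4 115 0.0159
13.5 yaw 153.24 F [1.7 0.  5.2] T [ 0.77 -0.29  0.49] P [0.5735 0.2216 0.2182] 47.9 115 0.0159
13.58 yaw 150.74 F [-0.2 -0.5  5.3] T [ 0.55 -0.06  0.52] P [0.5735 0.2217 0.2182] 50.4 115 0.0164
13.67 yaw 148.24 F [0.5 1.3 7.4] T [0.3  0.18 0.32] P [0.5735 0.2217 0.2182] 52.9 116 0.016
13.75 yaw 145.74 F [0.4 2.8 7. ] T [ 0.2   0.06 -0.18] P [0.5735 0.2217 0.2182] 55.4 116 0.0158
```

```bash
cat > m.py <<'E'
from h import *
import sys
o=bot.get_obs();z=o["ee_pos"][2]-.006
for n,w in(("top",(90,110,230,250)),("scene",(250,140,380,280))):
    c=blob(bot.camera(n),"red",w);vx,vy,x,y=cv2.fitLine(c,cv2.DIST_L2,0,.01,.01).ravel()
    a,b=plane(n,(x-8*vx,y-8*vy),z),plane(n,(x+8*vx,y+8*vy),z);d=b-a
    # offset of handle line from TCP
    u=d[:2]/np.linalg.norm(d[:2]);e=o["ee_pos"][:2]-a[:2]
    print(n,"yaw",np.degrees(np.arctan2(d[1],d[0]))%180,"tool",o["tcp_rot"][2]%180,"off mm",1000*(u[0]*e[1]-u[1]*e[0]),cv2.contourArea(c))
E
python3 m.py; python3 r.py
```

```text
top yaw 143.67470176228525 tool 145.73618612393503 off mm -0.43577464606841565 117.5
scene yaw 150.31826057824878 tool 145.73618612393503 off mm -2.9678382641309673 143.5
13.85 yaw 145.75 F [-0.   4.1  7. ] T [ 0.14 -0.15 -0.42] P [0.5735 0.2217 0.2182] 55.4 116 0.0158
```

```bash
for i in 1 2 3 4 5 6; do echo '[[0,0,0,2,0]]' | python3 drive.py >/dev/null;python3 r.py;done
```

```text
13.93 yaw 143.87 F [0.1 3.6 5.9] T [ 0.46 -0.2  -0.33] P [0.5735 0.2217 0.2182] 57.3 115 0.0163
14.02 yaw 141.77 F [-0.2  4.4  6.1] T [ 0.56 -0.32 -0.42] P [0.5736 0.2217 0.2183] 59.4 115 0.016
14.1 yaw 139.76 F [-0.2  3.5  4.8] T [ 0.67 -0.43 -0.3 ] P [0.5735 0.2217 0.2182] 61.4 116 0.0162
14.18 yaw 137.76 F [0.2 3.9 5.6] T [ 0.65 -0.48 -0.24] P [0.5735 0.2217 0.2183] 63.4 116 0.0158
14.27 yaw 135.76 F [0.5 3.6 4.8] T [ 0.67 -0.43 -0.23] P [0.5735 0.2217 0.2182] 65.4 116 0.0159
14.35 yaw 133.76 F [0.5 4.7 4.9] T [ 0.64 -0.56 -0.29] P [0.5735 0.2217 0.2183] 67.4 116 0.0161
```

```bash
for i in 1 2 3 4 5 6; do echo '[[0,0,0,2,0]]' | python3 drive.py >/dev/null;python3 r.py;done
```

```text
14.43 yaw 131.76 F [0.8 3.9 5.2] T [ 0.63 -0.49 -0.3 ] P [0.5735 0.2217 0.2183] 69.4 116 0.0158
14.52 yaw 129.76 F [0.6 3.1 5.8] T [ 0.63 -0.54 -0.28] P [0.5735 0.2217 0.2183] 71.4 116 0.0158
14.6 yaw 127.76 F [0.6 4.7 5.9] T [ 0.63 -0.51 -0.23] P [0.5735 0.2217 0.2183] 73.4 116 0.0161
14.68 yaw 125.76 F [0.7 3.9 6.7] T [ 0.64 -0.5  -0.23] P [0.5736 0.2217 0.2183] 75.4 116 0.0156
14.77 yaw 123.76 F [0.8 4.2 6.9] T [ 0.71 -0.48 -0.26] P [0.5736 0.2218 0.2183] 77.4 116 0.0163
14.85 yaw 121.76 F [0.3 3.9 6.7] T [ 0.68 -0.51 -0.35] P [0.5736 0.2218 0.2183] 79.4 116 0.0159
```

```bash
python3 m.py
python3 - <<'E'
from h import *
t=bot.camera("top");s=bot.camera("scene")
k=np.zeros((440,800,3),np.uint8);k[:420,:390]=cv2.resize(s[140:280,250:380],(390,420));k[:400,400:]=cv2.resize(t[110:250,90:230],(400,400))
cv2.imwrite("pics/turn2.png",k)
E
```

```text
top yaw 119.75348439325951 tool 121.75934236942481 off mm -0.06535878245523749 141.5
scene yaw 127.40836919956999 tool 121.75934236942481 off mm -1.4218998532273541 111.5
```

View pics/turn2.png

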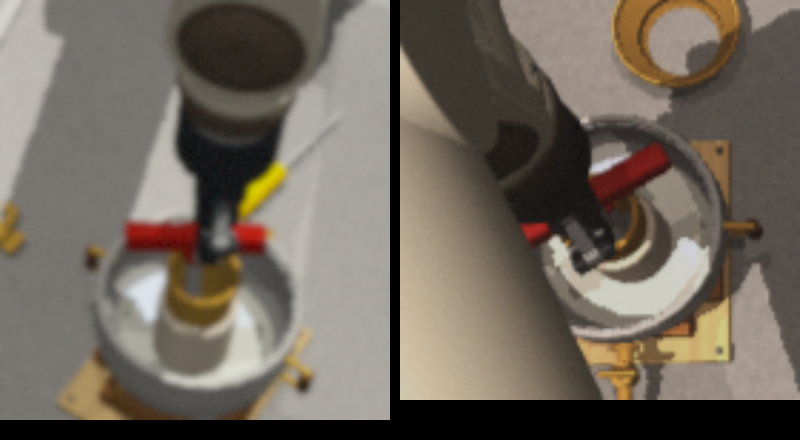

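The wrench is still square in the gripper and has turned about 106° with it. I'll carry on slowly until it comes up solid.

```bash
for i in 1 2 3 4 5 6 7; do echo '[[0,0,0,2,0]]' | python3 drive.py >/dev/null;python3 r.py;done
```

```text
15.13 yaw 119.88 F [0.9 3.4 5.5] T [ 0.79 -0.66 -0.01] P [0.5736 0.2218 0.2183] 81.2 116 0.016
15.22 yaw 117.77 F [1.9 3.3 5.6] T [ 0.81 -0.73 -0.06] P [0.5736 0.2218 0.2183] 83.4 116 0.0161
15.3 yaw 115.76 F [2.1 2.9 5. ] T [ 0.87 -0.69 -0.01] P [0.5736 0.2218 0.2183] 85.4 116 0.0157
15.38 yaw 113.76 F [2.  3.3 5.8] T [ 0.79 -0.71  0.03] P [0.5736 0.2217 0.2183] 87.4 116 0.0159
15.47 yaw 111.76 F [1.  3.6 5.2] T [ 0.8  -0.74 -0.02] P [0.5736 0.2218 0.2183] 89.4 115 0.0157
15.55 yaw 109.76 F [2.  2.1 5.5] T [ 0.91 -0.67 -0.01] P [0.5736 0.2218 0.2183] 91.4 115 0.0157
15.63 yaw 107.77 F [1.4 3.9 6.1] T [ 0.41 -0.28 -0.03] P [0.5737 0.2218 0.2184] 93.4 115 0.016
```

```bash
for i in 1 2 3 4 5; do echo '[[0,0,0,2,0]]' | python3 drive.py >/dev/null;python3 r.py;done
```

```text
15.72 yaw 105.79 F [0.2 2.9 6. ] T [ 0.33 -0.21  0.35] P [0.5737 0.2218 0.2184] 95.3 115 0.0159
15.8 yaw 103.8 F [1.3 1.3 7.8] T [ 0.74 -0.28  0.69] P [0.5737 0.2218 0.2184] 97.3 116 0.0159
15.88 yaw 101.83 F [1.4 4.2 6.5] T [ 1.01 -0.44  1.1 ] P [0.5737 0.2221 0.2184] 99.3 116 0.016
15.97 yaw 99.86 F [1.3 2.2 6.5] T [ 0.91 -0.44  1.32] P [0.5737 0.2221 0.2184] 101.3 117 0.0157
16.05 yaw 97.88 F [0.6 2.7 5.7] T [ 0.97 -0.45  1.35] P [0.5737 0.2221 0.2184] 103.3 117 0.0158
```

Solid: the torque climbs steeply. I'll back off, then retest the point where it comes up.

```bash
for i in 1 2 3 4; do echo '[[0,0,0,-2,0]]' | python3 drive.py >/dev/null;python3 r.py;done; python3 m.py
```

```text
16.13 yaw 99.77 F [0.9 3.4 6.2] T [ 1.01 -0.42 -0.08] P [0.5737 0.2221 0.2184] 101.4 115 0.016
16.22 yaw 101.96 F [1.2 3.7 5.7] T [ 0.99 -0.45  0.03] P [0.5738 0.2221 0.2184] 99.2 115 0.0159
16.3 yaw 103.97 F [1.  3.7 5.2] T [ 0.98 -0.42  0.06] P [0.5737 0.2221 0.2184] 97.2 115 0.0161
16.38 yaw 105.97 F [1.2 2.5 6. ] T [ 0.96 -0.38  0.04] P [0.5737 0.222  0.2184] 95.2 115 0.016
top yaw 105.66923527035404 tool 105.96630994840295 off mm 0.936722267548022 153.0
scene yaw 111.16938418383684 tool 105.96630994840295 off mm -0.4903765604068987 83.0
```

```bash
for i in 1 2 3 ; do echo '[[0,0,0,1.5,0]]' | python3 drive.py >/dev/null;python3 r.py;done
```

```text
16.57 yaw 104.45 F [1.  3.1 6.5] T [ 1.03 -0.39  0.84] P [0.5737 0.2221 0.2183] 96.7 116 0.0158
16.65 yaw 102.87 F [1.3 2.5 5.8] T [ 0.92 -0.41  0.95] P [0.5737 0.2221 0.2184] 98.3 116 0.016
16.73 yaw 101.38 F [1.  2.9 5.4] T [ 0.97 -0.41  1.2 ] P [0.5737 0.2221 0.2184] 99.8 116 0.0163
```

The stop is confirmed: 0.84 to 1.2 N·m on re-tightening. Now I'll relieve the torque and draw the wrench straight up.

```bash
echo '[[0,0,0,-2,0],[0,0,0,-3.5,0],[0,0,0,-3.5,0],[0,0,0,-3.5,0]]' | python3 drive.py 80 >/dev/null;python3 r.py
echo '[[0,0,0,-1,0],[0,0,0,-1,0]]' | python3 drive.py >/dev/null;python3 r.py
echo '[[0,0,-0.002,0,0],[0,0,-0.005,0,0],[0,0,-0.008,0,0],[0,0,-0.012,0,0]]' | python3 drive.py >/dev/null;python3 r.py
```

```text
17.07 yaw 104.91 F [0.2 3.2 5.8] T [ 0.98 -0.41  0.42] P [0.5737 0.2221 0.2184] 96.2 115 0.016
17.23 yaw 105.93 F [0.8 3.5 6. ] T [ 1.   -0.42  0.16] P [0.5737 0.222  0.2184] 95.2 115 0.0161
17.57 yaw 105.76 F [-0.1 -0.2 -2.7] T [-0.09  0.02  0.08] P [0.5733 0.2214 0.2278] 95.4 113 0.016
```

```bash
echo '[[0,0,-0.012,0,0],[0,0,-0.03,0,0],[0,0,-0.05,0,0],[0,0,-0.07,0,0],[0,0,-0.09,0,0]]' | python3 drive.py >/dev/null;python3 r.py
echo '[[0,0,-0.02,0,0],[0,0,-0.04,0,0],[0,0,-0.056,0,0],[0,0,-0.056,0,0],[0,0,-0.056,0,0]]' | python3 drive.py >/dev/null;python3 r.py
python3 -c "
from h import *
go((.541,-.2303,.375),17.9)"
```

```text
17.98 yaw 105.72 F [ 0.8  0.7 -3.6] T [-0.   -0.08  0.02] P [0.5727 0.2208 0.3196] 95.4 114 0.0159
18.4 yaw 105.68 F [-0.1 -0.1 -4.5] T [-0.   -0.02 -0.05] P [0.5735 0.2213 0.375 ] 95.4 114 0.0161
t 18.4 pos [0.5735 0.2213 0.375 ] rpy [1.8000e+02 2.0000e-02 1.0568e+02] q [ 21.1  20.3  42.1 111.7  -0.   95.4] 
 move [-0.426  -0.1533  0.    ] dist 0.453 turn 87.78 F [-0.1 -0.1 -4.5] T [-0.   -0.02 -0.05] op 0.0161 113.6
```

```bash
echo '[[-0.025,-0.009,-0.01,0,0],[-0.06,-0.0216,-0.01,0,0],[-0.098,-0.0353,-0.01,0,0],[-0.136,-0.049,-0.01,0,0],[-0.174,-0.0626,-0.01,0,0]]' | python3 drive.py >/dev/null
echo '[[-0.038,-0.0137,0,0,0],[-0.076,-0.0274,0,0,0],[-0.114,-0.041,0,0,0],[-0.15,-0.054,0,0,0],[-0.186,-0.067,0,0,0]]' | python3 drive.py >/dev/null
echo '[[-0.03,-0.011,0,7,0],[-0.05,-0.018,0,14,0],[-0.064,-0.023,0,21,0],[-0.066,-0.0237,0,28,0],[-0.066,-0.0237,0,35,0]]' | python3 drive.py >/dev/null
echo '[[0,0,0,7,0],[0,0,0,14,0],[0,0,0,21,0],[0,0,0,28,0],[0,0,0,35,0]]' | python3 drive.py >/dev/null
echo '[[0,0,0,7,0],[0,0,0,14,0],[0,0,0,19,0],[0,0,0,19,0],[0,0,0,19,0]]' | python3 drive.py >/dev/null
python3 -c "
from h import *
go((.540,-.2297,.375),15)"
```

```text
t 20.48 pos [ 0.5401 -0.2301  0.3838] rpy [-1.7992e+02  1.0000e-01  1.6820e+01] q [-23.1  16.5  38.2 111.8  -0.  140.1] 
 move [-0.     -0.0004  0.0088] dist 0.009 turn 1.82 F [ 0.   0.2 -3.8] T [-0.02  0.03 -0.  ] op 0.0161 113.7
```

```bash
echo '[[-0.0002,-0.0012,0.02,0,0],[-0.0002,-0.0012,0.045,0,0],[-0.0002,-0.0012,0.07,0,0],[-0.0002,-0.0012,0.095,0,0],[-0.0002,-0.0012,0.115,0,0]]' | python3 drive.py >/dev/null
echo '[[0,0,0.008,0,0],[0,0,0.015,0,0],[0,0,0.018,0,0],[0,0,0.018,0,0]]' | python3 drive.py >/dev/null;
python3 -c "
from h import *
go((.5396,-.2290,.24))
for n,w in(('top',(320,150,440,240)),('scene',(140,80,240,190))):
    print(n,cv2.minAreaRect(blob(bot.camera(n),'red',w)))"
```

```text
t 21.23 pos [ 0.5399 -0.2291  0.2525] rpy [ 1.7999e+02 -1.0000e-02  1.6680e+01] q [-23.   10.   15.2  95.2  -0.  140.3] 
 move [-0.0002 -0.0001  0.0125] dist 0.012 turn 0 F [ 0.2  0.2 -3. ] T [ 0.01 -0.05  0.05] op 0.0159 113.6
top ((407.45208740234375, 212.20550537109375), (27.387630462646484, 6.788386821746826), 69.44395446777344)
scene ((175.0, 126.0), (4.0, 8.0), 0.0)
```

Bottom is now about 14 mm above the rack top; going gently into the hole.

```bash
echo '[[0,0,0.005,0,0],[0,0,0.01,0,0],[0,0,0.014,0,0],[0,0,0.018,0,0],[0,0,0.02,0,0]]' | python3 drive.py >/dev/null;python3 r.py
echo '[[0,0,0,0,0],[0,0,0,0,0]]' | python3 drive.py >/dev/null;python3 r.py
```

```text
21.75 yaw 16.64 F [ 2.1 -1.4 -2.2] T [ 0.14 -0.77 -0.  ] P [ 0.54   -0.229   0.2317] 140.4 114 0.0161
21.92 yaw 16.64 F [ 2.1  1.5 -4.6] T [ 0.11 -0.81 -0.04] P [ 0.5399 -0.2289  0.2319] 140.4 113 0.0163
```

```bash
echo '[[0.0012,0.0004,0,0,0],[0.0012,0.0004,0.004,0,0],[0.0012,0.0004,0.008,0,0],[0.0012,0.0004,0.008,0,0]]' | python3 drive.py >/dev/null;python3 r.py
echo '[[0,0,0.006,0,0],[0,0,0.012,0,0],[0,0,0.018,0,0],[0,0,0.018,0,0]]' | python3 drive.py >/dev/null;python3 r.py
```

```text
22.25 yaw 16.63 F [ 1.4  1.  -5.2] T [ 0.06 -0.63  0.07] P [ 0.541  -0.2291  0.2232] 140.4 114 0.0157
22.58 yaw 16.63 F [ 4.   0.2 -5.2] T [ 0.17 -1.18 -0.01] P [ 0.541  -0.2289  0.2046] 140.4 113 0.0159
```

```bash
echo '[[0.002,0.0006,0,0,0],[0.002,0.0006,0.005,0,0],[0.002,0.0006,0.010,0,0],[0.002,0.0006,0.010,0,0]]' | python3 drive.py >/dev/null;python3 r.py
echo '[[0,0,0.004,0,0],[0,0,0.008,0,0],[0,0,0.010,0,0],[0,0,0.010,0,0]]' | python3 drive.py >/dev/null;python3 r.py
```

```text
22.92 yaw 16.62 F [ 0.4  0.1 -3.8] T [ 0.04 -0.13 -0.03] P [ 0.5426 -0.229   0.1948] 140.5 114 0.0158
23.25 yaw 16.63 F [ 0.1 -0.5 -2.8] T [ 0.03 -0.03 -0.02] P [ 0.543  -0.2291  0.1857] 140.5 114 0.0162
```

```bash
for i in 1 2 3; do echo '[[0,0,0.0012,0,0],[0,0,0.0012,0,0]]' | python3 drive.py >/dev/null;python3 r.py;done
```

```text
23.42 yaw 16.63 F [ 0.4 -0.4 -2.1] T [0.05 0.05 0.  ] P [ 0.5433 -0.2291  0.1854] 140.5 114 0.0157
23.58 yaw 16.63 F [-0.4  0.9  5.6] T [ 0.24  0.33 -0.06] P [ 0.5435 -0.2292  0.1852] 140.5 115 0.016
23.75 yaw 16.63 F [-1.3  1.1 11.8] T [ 0.42  0.63 -0.03] P [ 0.5438 -0.2292  0.1851] 140.5 116 0.0159
```

```bash
echo '[[0,0,-0.0015,0,0],[0,0,-0.0015,0,0.03],[0,0,-0.0015,0,0.05],[0,0,-0.0015,0,0.05],[0,0,-0.0015,0,0.05]]' | python3 drive.py ;
echo '[[0,0,-0.005,0,0.05],[0,0,-0.015,0,0.05],[0,0,-0.03,0,0.05],[0,0,-0.05,0,0.05],[0,0,-0.08,0,0.05]]' | python3 drive.py >/dev/null
echo '[[-0.03,0,-0.03,0,0.05],[-0.07,0,-0.05,0,0.05],[-0.11,0,-0.05,0,0.05],[-0.15,0,-0.05,0,0.05],[-0.18,0,-0.05,0,0.05]]' | python3 drive.py >/dev/null
echo '[[0,0,0,0,0.05],[0,0,0,0,0.05],[0,0,0,0,0.05]]' | python3 drive.py
python3 - <<'E'
from h import *
ims={n:bot.camera(n) for n in("scene","top")}
W={"scene":(140,110,230,170),"top":(320,150,440,240)}
for c in("red","blue","green"):
    try:
        r={n:cv2.minAreaRect(blob(ims[n],c,W[n])) for n in W}
        print(c,[np.round(r[n][0],1) for n in W],[np.round(r[n][1],1) for n in W],tri(r["scene"][0],r["top"][0]))
    except Exception as e: print(c,e)
k=np.zeros((600,800,3),np.uint8);k[:384,:400]=cv2.resize(ims["scene"][60:300,100:350],(400,384));k[:384,400:]=cv2.resize(ims["top"][60:300,110:440],(400,384))[:, :]
k[384:,:300]=cv2.resize(ims["scene"][110:203,145:245],(300,279))[:216];cv2.imwrite("pics/end.png",k)
E
```

```text
time: 24.17
ee_pos: [0.5432, -0.2291, 0.184]
tcp_rot: [-180.0, 0.0, 16.6]
wrist_force: [-0.4, -0.3, 0.5]
opening: 0.0501
grasp_force: 0.0
time: 25.25
ee_pos: [0.371, -0.2807, 0.3149]
tcp_rot: [179.9, -0.1, 16.6]
wrist_force: [0.2, 0.4, -1.4]
opening: 0.0499
grasp_force: 0.0
red [array([183.8, 138.2]), array([386.7, 196.9])] [array([ 9.1, 32.7]), array([56. ,  8.7])] (array([ 0.54072519, -0.23295013,  0.17031208]), np.float64(0.003965833185682751))
blue [array([208.9, 147.3]), array([346.9, 204.5])] [array([ 8.2, 34.7]), array([53.9,  8.2])] (array([ 0.52687635, -0.15435809,  0.17129277]), np.float64(0.0020128847160936943))
green [array([159.8, 130.3]), array([424.5, 188.9])] [array([ 8.5, 33.2]), array([54.1,  8.4])] (array([ 0.55606658, -0.30889453,  0.16888325]), np.float64(0.004929783602697495))
```

View pics/end.png

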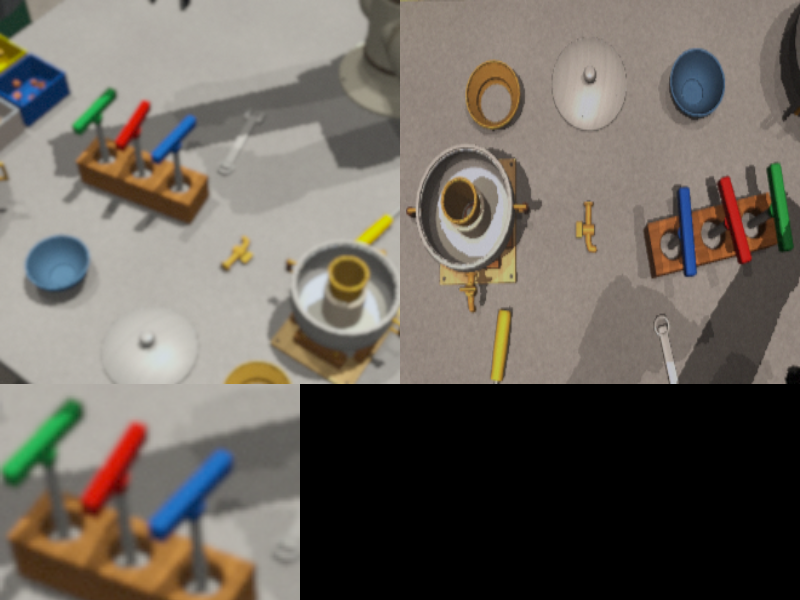

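The final picture shows the red wrench back down in the middle hole with its handle level with the other two. The blue and green wrenches and the bench items haven't moved, and the flue is empty. Handing in.

```bash
python3 -c "
from workcell import bot
print(bot.job_done())"
```

```text
the job is handed in; nothing more can be done
None
```

The job is handed in (no verdict came back): the nut came up solid after about 120° clockwise and held when re-tested (peak 1.35 N·m at the wrist, a little over the 1 N·m limit, with no sign of it riding over), and the red wrench is back down in the rack's middle hole with nothing else moved, at about 25 s on the robot's clock.

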